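Lay the straightedge against the blank under the router head

ROBOT

A 6-joint arm with a two-finger parallel gripper is mounted at the origin on the work surface. World frame = base frame: x ahead of the robot, y to its left, z up, the work surface at z = 0. Lengths are in m, angles in degrees, forces in N, time in s.
With the tool pointing down it reaches from about 0.3 to 0.75 m from the base axis. Payload 8.5 kg.
Tool frame: the origin (TCP) lies midway between the tips of the shut fingers; the grasp point (between the pads) lies arm.grip_depth behind it (arm.grip_depth is the distance from the TCP to the grasp point, in m); z points along the fingers, y is the line along which they close (so a half turn about z gives the same grasp; the last joint's range is limited). The gripper opens to 85 mm and grips with 20 to 120 N. Pads are 22 mm wide; open, the fingers measure 114 mm over their backs; the gripper's body (76 mm by 85 mm) begins 54 mm behind the grasp point. The pads swing forward as they close: fully open they stand 13 mm farther back than shut.
Start: joints at [-84.93, 21.807, 74.336, -0, 83.858, -12.336], TCP at [0.165, -0.525, 0.231] pointing down, gripper open.
Joint ranges: [-178.18, 178.18], [-50.72, 133.34], [12.68, 142.11], [-81.47, 261.47], [9.98, 163.14], [-165.26, 165.26]. Speed limits (degrees/s): [136.94, 136.94, 180, 180, 180, 180].

INTERFACE

Orientations are given as [roll, pitch, yaw] about the fixed x, y, z axes, in that order (R = Rz(yaw) Ry(pitch) Rx(roll)).
In Python, from rig import arm gives the robot as it stands. The module is installed in compiled form; this text tells all that it offers.
- The arm moves only by the tool move_arm, never from a script. Its argument "motion" is a list of rows, each a list of 2 entries, a list of its own where there are three numbers: the shift along the world's x, y, z as a fraction of full scale, then the turn, a rotation vector about the world's x, y, z as a fraction of full scale. A call has 1 to 12 rows; each row is the pose to reach, as a shift and turn from the pose commanded when the call began; what a row does not reach only later rows make up. Full scale, the value 1, is 200 mm for a shift and pi/2 rad for a turn. A row lasts 1/12 s, in which the tool goes at most 41.7 mm and 7.16 degrees, less where a joint would pass 70% of its speed; a pose out of reach is approached as far as the arm can. A call with a number of a shift or a turn outside -1 to 1 is refused whole. A call with a gripper value outside its range is refused whole. "jaw" is the closure, from 0 (fully open) to 1 (shut), set as the call begins (left out, the last holds). The fingers move at their own pace and stop on an object; "force" is the grip in N (left out, the last holds). Time passes only in rows, so rows that repeat a pose let the fingers close. It gives the time, the measured TCP pose, the force, the opening and the grip force at its end, in the units of the state.
- arm.state(): the state, without advancing time (a new reading comes with each control period).
- arm.read_camera(name): name is "scene" or "top" or "wrist"; returns the picture (420x560x3 uint8, red, green, blue); there is no depth.
- arm.get_calibration(name): a dict with "camera_matrix" (3x3 intrinsics, pixels), "k1" (the pictures are not rectified: a ray, as slopes to the right and down, at radius r is drawn at 1 + k1 r^2 times it, then the intrinsics apply), "position" and "attitude" of the camera in the world. Camera axes: x right, y down, z forward; pixel columns grow to the right and rows downward; lengths in m; the calibration is good to about 2 mm. A picture is of the moment at which its call begins: read the wrist's pose just before it. get_calibration takes no time and is no camera call; for the wrist camera it gives the pose at the moment of the call.
- arm.finish_job(): hands the job in; it is judged then, once.
The state is a dict: "time": time; "q": joint angles; "joint_velocities": joint speeds; "joint_efforts": joint torques, N m; "tcp_pos": TCP position; "eef_rot": TCP orientation; "force": force on the tool from outside, world axes, zero at the start; "moment": the same for the moment, N m; "finger_gap": opening from 0.0 (shut) to 1.0 (fully open); "grasp_force": force on a finger pad.
Only numpy, scipy, OpenCV 4.12 (cv2) and the standard library are available. Lean on these libraries where they do the work, as an engineer would, in place of code of your own. Each camera call takes 0.05 s, during which the arm holds its last target. There are 200 camera calls.

TASK

Lift the lid off the storage case by its knob and stand it in the middle of the cutting mat, right way up. Then take the straightedge out of the case and lay it flat on the router's bed, its working edge flush along the front edge of the plywood blank and centred on it, and let go. Do not bump the spindle head above, and leave the toy octopus, the jar and the mug where they are.

Things in the scene. Friction and masses are not known exactly. Their poses are not given: they have to be found in the camera images.
- lid: Grey plastic lid of the storage case: an upside-down box, outside 108 (x) by 208 mm (y), 60 mm tall without its knob, walls 4 mm, 0.22 kg. Stands loose over the tray's low walls (about 5 mm play), its rim on the tray's base plate, 5 mm above the desk; lift it straight up 70 mm to clear the straightedge inside. Origin: centre of the bottom rim, z up.
- lid_knob (a point): Point on the axis of the lid's round black knob, 83 mm above the lid's bottom rim (23 mm above its flat top): grip here from above. The knob's head is 30 mm across and spans 71 to 95 mm above the rim.
- tray: Black tray of the storage case, fixed: base plate 120 (x) by 220 mm (y), 5 mm thick; low walls 4 mm thick around a space of 82 by 182 mm, their tops 20 mm above the desk. Origin: centre of its underside on the desk, z up. The straightedge lies in it under the lid, working edge towards the tray's +x.
- mat: Thin dark cutting mat, fixed flat on the desk, empty, 150 (x) by 240 mm (y), 3 mm thick. Origin: centre of its underside on the desk, z up. Case and mat stand to the left and right of the router, either way round.
- straightedge: Aluminium straightedge: flat bar 170 mm long (y), 40 mm wide (x -40 to 0), 8 mm thick, 0.25 kg, with an upright grip fin on its back half. The working edge is the long face at x = 0, away from the fin. Origin: middle of the working edge at the underside, z up. Starts flat on the tray's floor, 5 mm above the desk.
- fin (a point): Grip point in the straightedge's fin: 28 mm behind the working edge, 34 mm above the underside. The fin is 16 mm thick along the bar (y), 24 mm deep (x -40 to -16) and rises from 8 to 48 mm above the underside. Pinched along y, it can be held with the hand leaning back to the straightedge's -x; a lean of 35 to 45 degrees clears the router's head.
- edge_left (a point): Point on the working edge, 70 mm to the straightedge's +y from its middle, 4 mm above the underside.
- edge_right (a point): Point on the working edge, 70 mm to the straightedge's -y from its middle, 4 mm above the underside.
- blank: Plywood blank clamped on the router's bed, fixed: 90 (x 0 to 90) by 150 mm (y), 25 mm thick. Its front edge is the upright face at x = 0, facing -x, roughly to the robot. Origin: middle of that edge's lower line, on the bed's top face, 20 mm above the desk, z up.
- router: White bench router, fixed. Origin: on the desk, 20 mm below the blank's origin, same axes. Its flat bed (x -85 to 165, y -135 to 135 mm) is 20 mm high. Arch legs stand beside the blank (108 to 132 mm either side in y, x 30 to 85); arch and motor reach 350 mm above the desk. On the desk before it lie only low tools, under 40 mm.
- head: The router's white spindle head, fixed; same origin and axes as the router. A block 90 mm wide (y), x from -34 mm (in front of the blank's edge) to 54 mm, underside 98 mm above the desk (78 above the bed); collet and bit hang lower at x = 30 mm. An upright hand over the fin strikes it when the straightedge is at the blank: lean the tool back.
- octopus: Bystander: red six-armed toy octopus, 100 mm across, 68 mm tall. Leave alone.
- jar: Bystander: small capped glass jar, 60 mm across, 90 mm tall. Leave alone.
- mug: Bystander: blue mug, 80 mm across, 95 mm tall. Leave alone.
Things that resemble listed ones, but are neither listed nor needed, are in the scene too. Leave any blue look-alike of the lid alone.

How it is judged (in metres and radians):
On the way:
1. the lid stands on the cutting mat, let go (horizontal distance between lid and mat below 0.05 m and height (world z) of lid below 0.008 m and angle between lid's own z axis and vertical below 0.06 rad and height (world z) of lid_knob above 0.07 m and contact force between the fingers and lid below 0.1 N), for 0.2 s.
At the end, for the whole second after the job is handed in: Lid upright on the mat, centres within 50 mm. Straightedge at rest flat on the bed, fin up and in front of the blank; both marked points of its working edge within 3 mm of the blank's front face (2 mm if past it); its middle within 25 mm of the blank's middle along the edge (horizontal distance between lid and mat below 0.05 m and height (world z) of lid below 0.008 m and angle between lid's own z axis and vertical below 0.06 rad and height (world z) of lid_knob above 0.07 m and x of edge_left in the frame of blank between -0.003 and 0.002 m and x of edge_right in the frame of blank between -0.003 and 0.002 m and y of straightedge in the frame of blank between -0.025 and 0.025 m and z of straightedge in the frame of blank between -0.003 and 0.003 m and x of fin in the frame of blank below -0.02 m and z of fin in the frame of blank above 0.02 m and angle between straightedge's own z axis and vertical below 0.05 rad and linear speed of each of straightedge, lid below 0.01 m/s); the robot touches nothing.
It fails at once if the spindle head is bumped (more than 8 N) by the robot or the straightedge (contact force between any of the arm, the fingers, straightedge and head above 8 N).
It fails at once if a bystander is moved by more than 40 mm (distance of any of octopus, jar, mug from where it was at the start of the episode above 0.04 m).
It also fails if it takes over 72 s, if anything falls off the work surface, if the arm or the gripper's body presses on something with over 40 N, if the wrist force passes 120 N, or if a joint passes its speed limit or range.

## Working session

There is one attempt and no reset: what is moved stays moved. The work goes in short steps, Python scripts to look and compute and a tool call to move; the robot and the scene stay as the last step left them, time stands still between calls to the robot, and variables do not carry over. Pictures are saved under pics/ and viewed, at most 13 in all, crops included, and the job is handed in when it is done.

Besides the shell and the picture viewer there is one more tool, called after "Request:" by a JSON object that holds its "api" and its "payload", one argument or row to a line. move_arm: Moves the arm, as the interface text tells. Its arguments: {"type":"object","properties":{"motion":{"type":"array"},"jaw":{"type":"number"},"force":{"type":"number"}},"required":["motion"]}

```bash
mkdir -p pics; cat > h.py <<'E'
import numpy as np, cv2
from scipy.spatial.transform import Rotation as R
from rig import arm
def cam(name):
    c=arm.get_calibration(name); return c
def snap(name,fn):
    c=cam(name); im=arm.read_camera(name); cv2.imwrite('pics/'+fn,im[:,:,::-1]); np.save('pics/'+fn[:-4]+'.npy',c,allow_pickle=True); return im,c
def load(fn): return np.load('pics/'+fn+'.npy',allow_pickle=True).item()
def rot(c):
    a=np.array(c['attitude'],float)
    return a if a.shape==(3,3) else R.from_euler('xyz',a,degrees=True).as_matrix()
def ray(c,u,v):
    K=np.array(c['camera_matrix']);d=np.array([(u-K[0,2])/K[0,0],(v-K[1,2])/K[1,1]]);p=d.copy()
    for _ in range(20): p=d/(1+c['k1']*(p@p))
    return np.array(c['position']),rot(c)@np.array([p[0],p[1],1.])
def onz(c,u,v,z):
    o,d=ray(c,u,v); return o+d*(z-o[2])/d[2]
def proj(c,P):
    K=np.array(c['camera_matrix']);q=rot(c).T@(np.array(P)-np.array(c['position']));p=q[:2]/q[2];p=p*(1+c['k1']*(p@p))
    return np.array([K[0,0]*p[0]+K[0,2],K[1,1]*p[1]+K[1,2]])
def tri(obs):
    A=np.zeros((3,3));b=np.zeros(3)
    for c,u,v in obs:
        o,d=ray(c,u,v);d/=np.linalg.norm(d);M=np.eye(3)-np.outer(d,d);A+=M;b+=M@o
    return np.linalg.solve(A,b)
E
python3 - <<'E'
from h import *
s=arm.state();print(s, arm.grip_depth)
ims=[]
for n in ['scene','top','wrist']:
    im,c=snap(n,n+'0.png');print(n,c)
E
```

```text
{'time': 0.0, 'q': array([-8.49316932e+01,  2.18424260e+01,  7.43865695e+01,  6.19824087e-04,
        8.38572771e+01, -1.23366757e+01]), 'joint_velocities': array([-0.03089171, -0.08860254,  0.1199933 , -0.09958872,  0.06708339,
       -0.0108165 ]), 'joint_efforts': array([-2.67653355e-03, -4.48464882e+01, -2.31281340e+01, -3.63624422e-04,
        4.70924046e-03,  1.54285704e-07]), 'tcp_pos': array([ 0.16448338, -0.52451614,  0.23068763]), 'eef_rot': array([-1.79915851e+02, -1.90345584e-02,  1.74049017e+01]), 'force': array([0.13028145, 0.13124173, 0.17488543]), 'moment': array([-0.00585879, -0.01964478,  0.00427043]), 'grasp_force': 0.0, 'finger_gap': 0.9962680236594729} 0.0187
scene {'camera_matrix': array([[384.0263177 ,   0.        , 279.47765966],
       [  0.        , 384.0263177 , 208.63365356],
       [  0.        ,   0.        ,   1.        ]]), 'k1': 0.02879078111667524, 'position': array([1.12600318, 0.66142752, 0.86799912]), 'attitude': array([-1.30173563e+02, -7.54434379e-02,  1.37044272e+02])}
top {'camera_matrix': array([[467.01975665,   0.        , 273.42890047],
       [  0.        , 467.01975665, 205.12738538],
       [  0.        ,   0.        ,   1.        ]]), 'k1': -0.12543743040993768, 'position': array([0.33542877, 0.0134481 , 1.46995347]), 'attitude': array([-174.05197961,   -1.25049997,  -90.43303557])}
wrist {'camera_matrix': array([[341.14849111,   0.        , 282.60818731],
       [  0.        , 341.14849111, 206.53957158],
       [  0.        ,   0.        ,   1.        ]]), 'k1': 0.01781825771928764, 'position': array([ 0.2362735 , -0.50297712,  0.3720616 ]), 'attitude': array([ 1.63127888e+02,  7.50515749e-02, -7.25361902e+01])}
```

View pics/scene0.png

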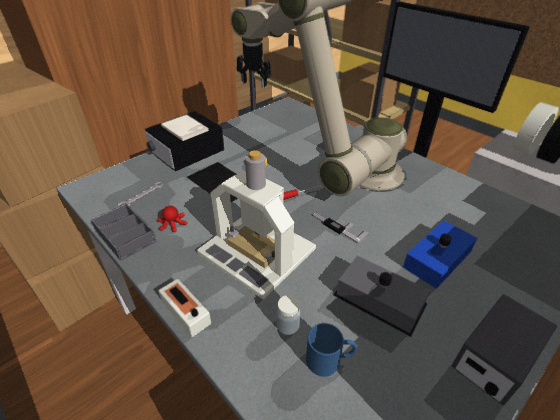

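View pics/top0.png

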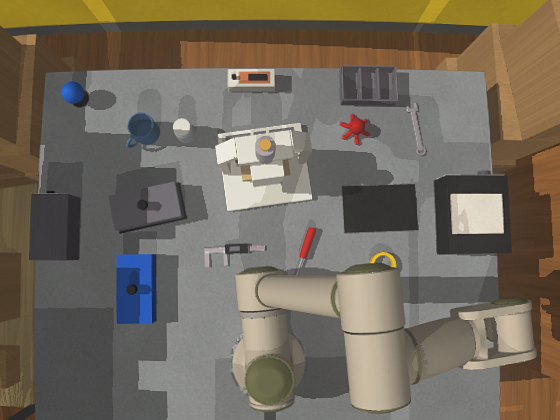

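Candidates for the lid are the grey case (top image 143,205; scene 385,279), the blue look-alike (top 136,289; scene 445,240), the dark box (top 55,225) and the black printer (top 475,215). I choose the grey one with the knob. The mat is at top (380,208), the router at (265,165).

```bash
python3 - <<'E'
from h import *
t=cv2.imread('pics/top0.png');s=cv2.imread('pics/scene0.png')
def cr(i,u,v,w,h,k): return cv2.resize(i[v:v+h,u:u+w],None,fx=k,fy=k,interpolation=cv2.INTER_CUBIC)
a=cr(t,100,160,100,75,4);b=cr(s,325,245,100,75,4);c=cr(t,215,115,100,75,4);d=cr(s,195,190,133,100,3)[:300,:400]
d=cv2.copyMakeBorder(d,0,300-d.shape[0],0,400-d.shape[1],0)
cv2.imwrite('pics/comp1.png',np.vstack([np.hstack([a,b]),np.hstack([c,d])]))
ct,cs=load('top0'),load('scene0')
print(tri([(ct,143,204.5),(cs,385,279)]), tri([(ct,136,289),(cs,445,240)]))
for p in [(343,187),(415,184),(418,228),(346,232)]: print(onz(ct,*p,.003))
E
```

```text
[0.48334806 0.37438052 0.08166187] [0.22858035 0.39941429 0.07060298]
[ 0.54505212 -0.2422709   0.003     ]
[ 0.55434406 -0.47828697  0.003     ]
[ 0.41191135 -0.48259405  0.003     ]
[ 0.40142463 -0.2485786   0.003     ]
```

View pics/comp1.png

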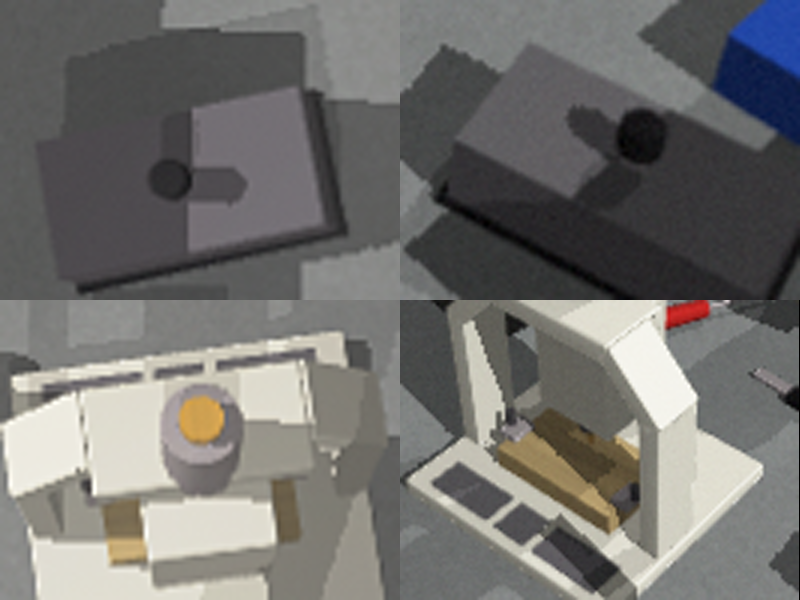

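The crop confirms the grey lid with its black knob (knob at top 143,204.5), triangulated at z≈0.082 against 0.088 expected. The blank sits under the head.

```bash
python3 - <<'E'
from h import *
ct,cs=load('top0'),load('scene0')
P=[onz(ct,*p,.065) for p in [(109.5,195.7),(174.5,181.7),(181.2,215.5),(115,230)]]
print(np.round(P,4), np.mean(P,0)); d=P[0]-P[1];d2=P[3]-P[2];print([np.degrees(np.arctan2(-v[0],v[1])) for v in (d,d2)],[np.linalg.norm(P[i]-P[i-1]) for i in range(4)])
print('knob',onz(ct,142.7,205,.1),onz(cs,385,279,.088))
for p in [(228,211),(312,199)]: print(onz(ct,*p,.02))
for p in [(241.5,175),(289.5,175)]: print(onz(ct,*p,.045))
for p in [(443,490),(610,530)]: print(onz(cs,195+(p[0]-400)/3,190+(p[1]-300)/3,.045))
E
```

```text
[[0.5132 0.4827 0.065 ]
 [0.5549 0.2825 0.065 ]
 [0.4516 0.2605 0.065 ]
 [0.4083 0.4627 0.065 ]] [0.48201492 0.37212339 0.065     ]
[np.float64(11.762575921049923), np.float64(12.076086983576284)] [np.float64(0.10679758329454829), np.float64(0.20454372301408807), np.float64(0.10565142721087549), np.float64(0.20677751411497813)]
knob [0.48038974 0.36971286 0.1       ] [0.48791781 0.37738141 0.088     ]
[0.46864233 0.12235107 0.02      ]
[ 0.50496111 -0.14043622  0.02      ]
[0.57774074 0.07913226 0.045     ]
[ 0.57712814 -0.06921567  0.045     ]
[ 0.74846608 -0.04254444  0.045     ]
[0.66344446 0.10638948 0.045     ]
```

Request:
{"api": "move_arm", "payload": {
  "motion": [
    [[0.95,1,0],[0,0,0]],
    [[0.95,1,0],[0,0,0]],
    [[0.95,1,0],[0,0,0]],
    [[0.95,1,0],[0,0,0]],
    [[0.95,1,0],[0,0,0]],
    [[0.95,1,0],[0,0,0]],
    [[0.95,1,0],[0,0,0]],
    [[0.95,1,0],[0,0,0]]
  ],
  "jaw": 0
}}

```text
time: 0.82
tcp_pos: [0.3569, -0.3213, 0.2314]
eef_rot: [-180.0, -0.0, 17.7]
force: [0.5, -0.4, -0.3]
finger_gap: 1.003
grasp_force: 0.0
```

```bash
cat >> h.py <<'E'
def turn(yaw,lean):
    "turn fraction from current to tool down, tool x toward yaw, fingers leaned forward by lean"
    c=R.from_euler('xyz',arm.state()['eef_rot'],degrees=True)
    T=R.from_euler('z',yaw,degrees=True)*R.from_euler('y',-lean,degrees=True)*R.from_euler('x',180,degrees=True)
    return np.round((T*c.inv()).as_rotvec()/(np.pi/2),4)
def go(pos,yaw,lean):
    s=arm.state();print('shift',np.round((np.array(pos)-s['tcp_pos'])/.2,4),'turn',turn(yaw,lean),'t',round(s['time'],2))
E
python3 -c "
from h import *
print(arm.state()['tcp_pos']);go((.38,-.02,.18),8,40)"
```

```text
[ 0.3568611  -0.32126688  0.23139152]
shift [ 0.1157  1.5063 -0.257 ] turn [ 0.0983 -0.4334 -0.1033] t 0.82
```

Request:
{"api": "move_arm", "payload": {
  "motion": [
    [[0.12,1,-0.2],[0.098,-0.433,-0.103]],
    [[0.12,1,-0.2],[0.098,-0.433,-0.103]],
    [[0.12,1,-0.2],[0.098,-0.433,-0.103]],
    [[0.12,1,-0.2],[0.098,-0.433,-0.103]],
    [[0.12,1,-0.2],[0.098,-0.433,-0.103]],
    [[0.12,1,-0.2],[0.098,-0.433,-0.103]],
    [[0.12,1,-0.2],[0.098,-0.433,-0.103]],
    [[0.12,1,-0.2],[0.098,-0.433,-0.103]]
  ]
}}

```text
time: 1.48
tcp_pos: [0.3782, -0.1261, 0.1913]
eef_rot: [-179.9, -39.8, 7.6]
force: [0.3, -1.1, 0.6]
finger_gap: 1.0
grasp_force: 0.0
```

Request:
{"api": "move_arm", "payload": {
  "motion": [
    [[0,0.25,0],[0,0,0]],
    [[0,0.25,0],[0,0,0]],
    [[0,0.25,0],[0,0,0]]
  ]
}}

```text
time: 1.73
tcp_pos: [0.3788, -0.0742, 0.1919]
eef_rot: [-180.0, -39.8, 7.9]
force: [0.1, -1.1, 0.6]
finger_gap: 1.002
grasp_force: 0.0
```

```bash
python3 - <<'E'
from h import *
snap('wrist','w1.png');print(arm.state()['tcp_pos'],arm.state()['eef_rot'])
E
```

```text
[ 0.37926064 -0.0754976   0.1920703 ] [179.95887045 -39.86433444   7.93475369]
```

Request:
{"api": "move_arm", "payload": {
  "motion": [
    [[0,0.4,-0.1],[0,0,0]],
    [[0,0.4,-0.1],[0,0,0]],
    [[0,0.4,-0.1],[0,0,0]],
    [[0,0.4,-0.1],[0,0,0]]
  ]
}}

```text
time: 2.12
tcp_pos: [0.3791, 0.0063, 0.1714]
eef_rot: [-179.9, -39.9, 8.0]
force: [1.6, 0.7, 0.5]
finger_gap: 0.999
grasp_force: 0.0
```

```bash
python3 - <<'E'
from h import *
snap('wrist','w2.png');print(arm.state()['tcp_pos'],arm.state()['eef_rot'])
def cr(f): return cv2.resize(cv2.imread(f)[:300],None,fx=1.42,fy=1.42)[:300*2-174,:]
a,b=[cv2.imread(f'pics/w{i}.png') for i in(1,2)]
cv2.imwrite('pics/comp2.png',np.vstack([a[0:300],b[0:300]]))
E
```

```text
[0.37970854 0.00465146 0.17185353] [-179.95675168  -39.9262112     7.89691279]
```

View pics/comp2.png

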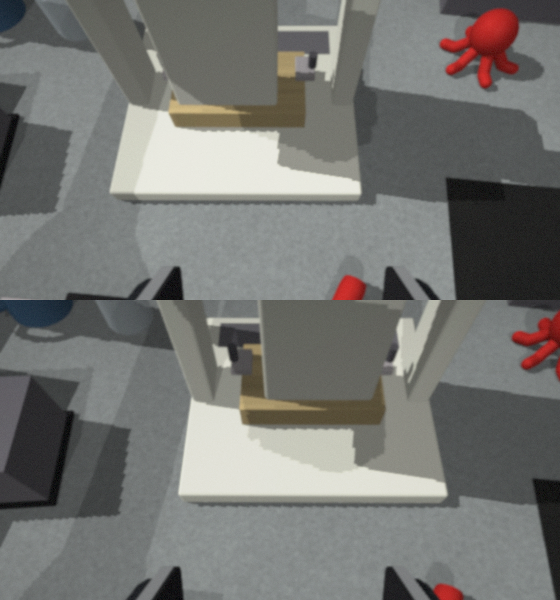

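Both views show the blank's front face: bottom corners at w1 (171,124), (305,126) and w2 (241,122), (384,123).

```bash
python3 - <<'E'
from h import *
L={}
for f,u0,u1 in (('w1',173,303),('w2',243,382)):
    im=cv2.imread(f'pics/{f}.png').astype(float);hsv=cv2.cvtColor(im.astype(np.uint8),cv2.COLOR_BGR2HSV)[:,:,1].astype(float)
    def bestv(g,lo,hi):
        o=[]
        for u in range(u0+4,u1-4):
            d=-(np.diff(g[lo:hi,u])); k=d.argmax(); w=d[max(k-2,0):k+3].clip(0);o.append((u,lo+np.arange(max(k-2,0),max(k-2,0)+len(w))@w/w.sum()+.5))
        o=np.array(o);p=np.polyfit(o[:,0],o[:,1],1)
        for _ in range(3): r=abs(o[:,1]-np.polyval(p,o[:,0]));o=o[r<1.2];p=np.polyfit(o[:,0],o[:,1],1)
        return p,len(o)
    p,n=bestv(hsv,110,140)
    # ends on row ~ 4 px above the bottom line
    row=lambda u:int(round(np.polyval(p,u)-5))
    gl=np.diff(hsv[row(u0),u0-10:u0+10]);gr=-np.diff(hsv[row(u1),u1-10:u1+10])
    ul=u0-10+gl.argmax()+.5;ur=u1-10+gr.argmax()+.5
    c=load(f);A,B=[onz(c,u,np.polyval(p,u),.02) for u in(ul,ur)]
    print(f,n,ul,ur,np.polyval(p,[ul,ur]),A,B,'mid',(A+B)/2,'len',np.linalg.norm(A-B),'yaw',np.degrees(np.arctan2(B[0]-A[0],A[1]-B[1])))
    L[f]=[(c,u,np.polyval(p,u)) for u in(ul,ur)]
for i in(0,1): print('tri',tri([L['w1'][i],L['w2'][i]]))
go((.38,.19,.22),8,0)
E
```

```text
w1 122 172.5 304.5 [126.26216819 126.66751153] [0.56503727 0.07996343 0.02      ] [ 0.58581416 -0.07110154  0.02      ] mid [0.57542571 0.00443095 0.02      ] len 0.15248706075617685 yaw 7.831107401287296
w2 131 241.5 380.5 [123.66255941 124.02739423] [0.56556658 0.07783662 0.02      ] [ 0.58609289 -0.07185147  0.02      ] mid [0.57582974 0.00299258 0.02      ] len 0.1510888990915934 yaw 7.808112841055448
tri [0.55895424 0.07552042 0.02917058]
tri [ 0.58375693 -0.07116701  0.0228998 ]
shift [0.0015 0.9267 0.2407] turn [-0.0618  0.4393  0.0009] t 2.17
```

Request:
{"api": "move_arm", "payload": {
  "motion": [
    [[0.2,1,0.25],[-0.062,0.439,0.001]],
    [[0.2,1,0.25],[-0.062,0.439,0.001]],
    [[0.2,1,0.25],[-0.062,0.439,0.001]],
    [[0.2,1,0.25],[-0.062,0.439,0.001]],
    [[0.2,1,0.25],[-0.062,0.439,0.001]],
    [[0.2,1,0.25],[-0.062,0.439,0.001]],
    [[0.2,1,0.25],[-0.062,0.439,0.001]],
    [[0.2,1,0.25],[-0.062,0.439,0.001]]
  ]
}}

```text
time: 2.83
tcp_pos: [0.4133, 0.1706, 0.2122]
eef_rot: [-178.6, -9.3, 8.0]
force: [1.7, -1.6, 0.6]
finger_gap: 1.005
grasp_force: 0.0
```

```bash
python3 -c "
from h import *
snap('wrist','w3.png');print(arm.state()['tcp_pos']);go((.482,.372,.16),12,0)"
```

```text
[0.41767874 0.17926379 0.21662528]
shift [ 0.3216  0.9637 -0.2831] turn [-0.0348  0.0984  0.0407] t 2.88
```

Request:
{"api": "move_arm", "payload": {
  "motion": [
    [[0.32,0.96,-0.28],[-0.035,0.098,0.041]],
    [[0.32,0.96,-0.28],[-0.035,0.098,0.041]],
    [[0.32,0.96,-0.28],[-0.035,0.098,0.041]],
    [[0.32,0.96,-0.28],[-0.035,0.098,0.041]],
    [[0.32,0.96,-0.28],[-0.035,0.098,0.041]],
    [[0.32,0.96,-0.28],[-0.035,0.098,0.041]],
    [[0.32,0.96,-0.28],[-0.035,0.098,0.041]],
    [[0.32,0.96,-0.28],[-0.035,0.098,0.041]]
  ]
}}

```text
time: 3.55
tcp_pos: [0.4775, 0.3631, 0.155]
eef_rot: [-179.8, -0.2, 12.1]
force: [0.3, 0.1, -0.4]
finger_gap: 1.002
grasp_force: 0.0
```

```bash
python3 -c "
from h import *
im,c=snap('wrist','w4.png');print(arm.state()['tcp_pos'],arm.state()['eef_rot']);go((.482,.372,.07),12,0)
print(proj(c,(.482,.372,.1)))"
```

```text
[0.47714341 0.36298153 0.15554249] [-179.81801295   -0.28458623   12.11296337]
shift [ 0.0243  0.0451 -0.4277] turn [-0.0026  0.0027 -0.0013] t 3.6
[269.06552707 221.26167435]
```

View pics/w4.png

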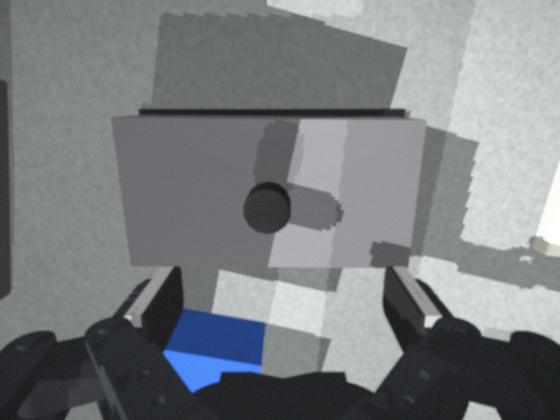

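The wrist view shows the knob at (267,207), with the lid's edges parallel to the jaw. The predicted position was (269,221), so I'll recompute.

```bash
python3 -c "
from h import *
c=load('w4');p=onz(c,267,207,.1);print(p,onz(c,267,211,.094));print('tri',tri([(c,267,207),(load('top0'),142.7,205)]))
print([onz(c,*q,.065) for q in((113,117),(427,120),(409,267),(131,265))],np.mean([onz(c,*q,.065) for q in((113,117),(427,120),(409,267),(131,265))],0))
go((.489,.372,.07),12,0)"
```

```text
[0.49062791 0.3750292  0.1       ] [0.48625414 0.37443123 0.094     ]
tri [0.48318151 0.37522008 0.07675433]
[array([0.51892057, 0.48521132, 0.065     ]), array([0.56054557, 0.28383906, 0.065     ]), array([0.45665767, 0.26187233, 0.065     ]), array([0.41431207, 0.46455746, 0.065     ])] [0.48760897 0.37387004 0.065     ]
shift [ 0.0593  0.0451 -0.4277] turn [-0.0026  0.0027 -0.0013] t 3.6
```

Request:
{"api": "move_arm", "payload": {
  "motion": [
    [[0.05,0.053,0],[0,0,0]],
    [[0.05,0.053,-0.2],[0,0,0]],
    [[0.05,0.053,-0.3],[0,0,0]],
    [[0.05,0.053,-0.4],[0,0,0]],
    [[0.05,0.053,-0.42],[0,0,0]],
    [[0.05,0.053,-0.42],[0,0,0]]
  ]
}}

```text
time: 4.1
tcp_pos: [0.486, 0.374, 0.071]
eef_rot: [-179.8, -0.2, 12.2]
force: [0.2, 0.6, 0.9]
finger_gap: 0.997
grasp_force: 0.0
```

Request:
{"api": "move_arm", "payload": {
  "motion": [
    [[0,0,0],[0,0,0]],
    [[0,0,0],[0,0,0]],
    [[0,0,0],[0,0,0]],
    [[0,0,0],[0,0,0]],
    [[0,0,0],[0,0,0]],
    [[0,0,0],[0,0,0]],
    [[0,0,0],[0,0,0]],
    [[0,0,0],[0,0,0]]
  ],
  "jaw": 1,
  "force": 60
}}

```text
time: 4.77
tcp_pos: [0.486, 0.3755, 0.072]
eef_rot: [-179.8, -0.3, 12.3]
force: [-1.0, -1.1, 5.5]
finger_gap: 0.335
grasp_force: 59.1
```

Request:
{"api": "move_arm", "payload": {
  "motion": [
    [[0,0,0.1],[0,0,0]],
    [[0,0,0.25],[0,0,0]],
    [[0,0,0.4],[0,0,0]],
    [[0,0,0.55],[0,0,0]],
    [[0,0,0.65],[0,0,0]],
    [[0,0,0.65],[0,0,0]]
  ]
}}

```text
time: 5.27
tcp_pos: [0.4868, 0.3762, 0.2057]
eef_rot: [-179.7, -0.7, 12.3]
force: [0.2, 0.1, -1.7]
finger_gap: 0.333
grasp_force: 59.8
```

Request:
{"api": "move_arm", "payload": {
  "motion": [
    [[-0.1,-0.15,0.05],[0,0,0]],
    [[-0.2,-0.3,0.05],[0,0,0]],
    [[-0.33,-0.5,0.05],[0,0,0]],
    [[-0.45,-0.68,0.05],[0,0,-0.02]],
    [[-0.57,-0.85,0.05],[0,0,-0.04]],
    [[-0.65,-1,0.05],[0,0,-0.06]]
  ]
}}

```text
time: 5.77
tcp_pos: [0.3531, 0.1743, 0.2097]
eef_rot: [-179.8, -0.1, 6.9]
force: [0.6, -1.4, -1.6]
finger_gap: 0.333
grasp_force: 59.9
```

Request:
{"api": "move_arm", "payload": {
  "motion": [
    [[0,-0.18,0],[0,0,-0.02]],
    [[0,-0.36,0],[0,0,-0.04]],
    [[0,-0.54,0],[0,0,-0.05]],
    [[0,-0.72,0],[0,0,-0.05]],
    [[0,-0.9,0],[0,0,-0.05]],
    [[0,-1,0],[0,0,-0.05]]
  ]
}}

```text
time: 6.27
tcp_pos: [0.355, -0.0271, 0.2102]
eef_rot: [-179.8, -0.2, 2.3]
force: [0.8, -0.8, -2.1]
finger_gap: 0.334
grasp_force: 60.0
```

Request:
{"api": "move_arm", "payload": {
  "motion": [
    [[0.05,-0.18,0],[0,0,0]],
    [[0.1,-0.36,0],[0,0,0]],
    [[0.15,-0.54,0],[0,0,0]],
    [[0.2,-0.72,0],[0,0,0]],
    [[0.25,-0.9,0],[0,0,0]],
    [[0.25,-1,0],[0,0,0]]
  ]
}}

```text
time: 6.77
tcp_pos: [0.4062, -0.2279, 0.2096]
eef_rot: [-179.8, -0.2, 2.3]
force: [-0.0, 0.3, -2.2]
finger_gap: 0.33
grasp_force: 60.0
```

```bash
python3 -c "
from h import *
s=arm.state();print(s['tcp_pos'],s['eef_rot']);go((.478,-.363,.13),2.4,0)"
```

```text
[ 0.40622237 -0.22788531  0.20956179] [-179.76642241   -0.19616155    2.28264134]
shift [ 0.3589 -0.6756 -0.3978] turn [-0.0027  0.0021  0.0013] t 6.77
```

Request:
{"api": "move_arm", "payload": {
  "motion": [
    [[0.08,-0.16,0],[0,0,0]],
    [[0.16,-0.32,-0.05],[0,0,0]],
    [[0.26,-0.5,-0.15],[0,0,0]],
    [[0.36,-0.67,-0.28],[0,0,0]],
    [[0.36,-0.67,-0.42],[0,0,0]],
    [[0.36,-0.67,-0.55],[0,0,0]],
    [[0.36,-0.67,-0.62],[0,0,0]],
    [[0.36,-0.67,-0.66],[0,0,0]],
    [[0.36,-0.67,-0.68],[0,0,0]],
    [[0.36,-0.67,-0.69],[0,0,0]],
    [[0.36,-0.67,-0.695],[0,0,0]],
    [[0.36,-0.67,-0.695],[0,0,0]]
  ]
}}

```text
time: 7.77
tcp_pos: [0.4779, -0.3587, 0.0728]
eef_rot: [-179.9, -0.3, 2.4]
force: [-1.2, -0.0, -1.6]
finger_gap: 0.335
grasp_force: 60.1
```

Request:
{"api": "move_arm", "payload": {
  "motion": [
    [[0,0,-0.005],[0,0,0]],
    [[0,0,-0.01],[0,0,0]],
    [[0,0,-0.012],[0,0,0]],
    [[0,0,-0.012],[0,0,0]]
  ]
}}

```text
time: 8.1
tcp_pos: [0.4777, -0.3586, 0.0701]
eef_rot: [-179.8, -0.3, 2.4]
force: [-0.1, 1.4, 0.8]
finger_gap: 0.333
grasp_force: 60.7
```

Request:
{"api": "move_arm", "payload": {
  "motion": [
    [[0,0,0],[0,0,0]],
    [[0,0,0],[0,0,0]],
    [[0,0,0],[0,0,0]],
    [[0,0,0],[0,0,0]],
    [[0,0,0],[0,0,0]],
    [[0,0,0],[0,0,0]],
    [[0,0,0],[0,0,0]],
    [[0,0,0],[0,0,0]]
  ],
  "jaw": 0
}}

```text
time: 8.77
tcp_pos: [0.4776, -0.3586, 0.0696]
eef_rot: [-179.8, -0.2, 2.4]
force: [0.6, -0.0, -0.8]
finger_gap: 1.001
grasp_force: 0.0
```

Request:
{"api": "move_arm", "payload": {
  "motion": [
    [[0,0,0.2],[0,0,0]],
    [[0,0,0.4],[0,0,0]],
    [[0,0,0.6],[0,0,0]],
    [[0,0,0.75],[0,0,0]],
    [[0,0,0.75],[0,0,0]]
  ]
}}

```text
time: 9.18
tcp_pos: [0.479, -0.36, 0.2266]
eef_rot: [179.7, -0.7, 2.4]
force: [0.3, 0.4, 0.7]
finger_gap: 1.0
grasp_force: 0.0
```

Request:
{"api": "move_arm", "payload": {
  "motion": [
    [[-0.25,0.2,0],[0,0,0]],
    [[-0.4,0.4,0],[0,0,0]],
    [[-0.5,0.6,0],[0,0,0]],
    [[-0.6,0.8,0],[0,0,0]],
    [[-0.6,1,0],[0,0,0]],
    [[-0.6,1,0],[0,0,0]]
  ]
}}

```text
time: 9.68
tcp_pos: [0.3558, -0.156, 0.2192]
eef_rot: [-179.7, -0.2, 2.3]
force: [0.7, 0.2, 0.2]
finger_gap: 1.005
grasp_force: 0.0
```

```bash
python3 -c "
from h import *
snap('top','t2.png');snap('scene','s2.png')
t=cv2.imread('pics/t2.png');s=cv2.imread('pics/s2.png')
def cr(i,u,v,w,h,k): return cv2.resize(i[v:v+h,u:u+w],None,fx=k,fy=k,interpolation=cv2.INTER_CUBIC)
a=cr(t,100,160,100,75,4);b=cr(s,325,245,100,75,4);c=cr(t,330,165,100,75,4);d=cr(s,180,140,100,75,4)
cv2.imwrite('pics/comp3.png',np.vstack([np.hstack([a,b]),np.hstack([c,d])]))
print(arm.state()['tcp_pos'])"
```

```text
[ 0.35599736 -0.15482651  0.2195445 ]
```

View pics/comp3.png

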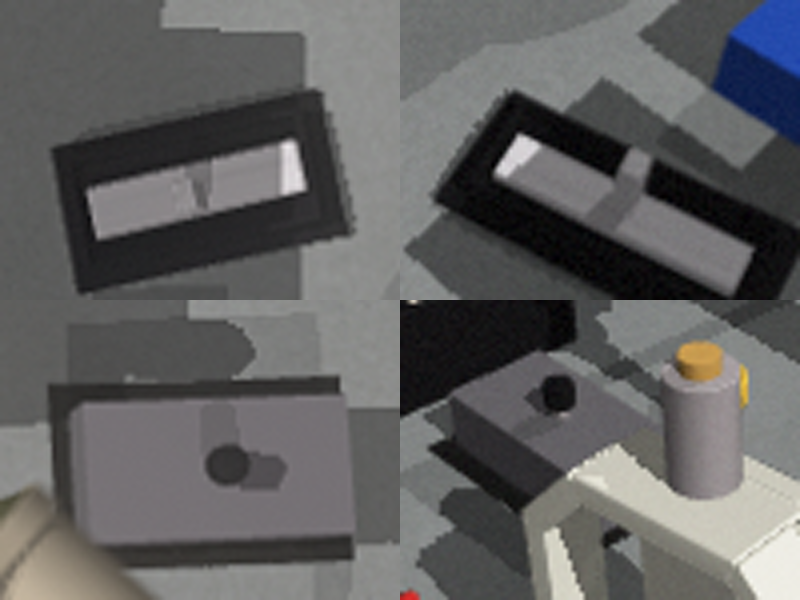

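The lid stands on the mat (knob at crop 228,463). The straightedge lies in the tray with its fin toward the robot, top image ≈(151,209).

```bash
python3 -c "
from h import *
t,s=load('t2'),load('s2')
P=[onz(t,100+u/4,160+v/4,.013) for u,v in((86,186),(297,139),(307,189),(98,241))];print(np.round(P,4));print([np.degrees(np.arctan2(-v[0],v[1])) for v in (P[0]-P[1],P[3]-P[2])])
P=[onz(t,330+u/4,165+v/4,.063) for u,v in((72,402),(342,395),(354,535),(84,545))];print('lid',np.mean(P,0))
P=[onz(t,330+u/4,165+v/4,.003) for u,v in((48,387),(338,377),(354,560))];print('mat',(P[0]+P[2])/2) 
go((.355,.145,.22),12,45)"
```

```text
[[0.4852 0.4603 0.013 ]
 [0.5215 0.2926 0.013 ]
 [0.4819 0.2841 0.013 ]
 [0.4417 0.4495 0.013 ]]
[np.float64(12.218452825986645), np.float64(13.675349763442489)]
lid [ 0.24519878 -0.34984478  0.063     ]
mat [ 0.2377137  -0.35554109  0.003     ]
shift [-0.005   1.4991  0.0023] turn [ 0.0602 -0.4945  0.0985] t 9.78
```

Request:
{"api": "move_arm", "payload": {
  "motion": [
    [[0,0.2,0],[0.0,0,0]],
    [[0,0.4,0],[0.0,0,0]],
    [[0,0.6,0],[0,0,0]],
    [[0,0.8,0],[0,0,0]],
    [[0,1,0],[0,0,0]]
  ]
}}

```text
time: 10.2
tcp_pos: [0.3576, 0.0427, 0.2195]
eef_rot: [-179.8, -0.3, 2.3]
force: [1.7, 0.1, 0.7]
finger_gap: 1.001
grasp_force: 0.0
```

Request:
{"api": "move_arm", "payload": {
  "motion": [
    [[0.1,1,-0.1],[0.06,-0.495,0.098]],
    [[0.1,1,-0.1],[0.06,-0.495,0.098]],
    [[0.1,1,-0.1],[0.06,-0.495,0.098]],
    [[0.1,1,-0.1],[0.06,-0.495,0.098]],
    [[0.1,1,-0.1],[0.06,-0.495,0.098]],
    [[0.1,1,-0.1],[0.06,-0.495,0.098]],
    [[0.1,1,-0.1],[0.06,-0.495,0.098]],
    [[0.1,1,-0.1],[0.06,-0.495,0.098]],
    [[0.1,1,-0.1],[0.06,-0.495,0.098]],
    [[0.1,1,-0.1],[0.06,-0.495,0.098]]
  ]
}}

```text
time: 11.03
tcp_pos: [0.3788, 0.2411, 0.2001]
eef_rot: [-179.9, -45.0, 11.6]
force: [-0.0, -0.7, 0.4]
finger_gap: 1.001
grasp_force: 0.0
```

```bash
python3 -c "
from h import *
print(arm.state()['tcp_pos'],arm.state()['eef_rot']);go((.40,.35,.15),12.3,45)"
```

```text
[0.3787517  0.24111186 0.2000814 ] [-179.8947711   -45.04014172   11.60096529]
shift [ 0.1062  0.5444 -0.2504] turn [-0.0009  0.0003  0.0069] t 11.03
```

```bash
python3 -c "
from h import *
snap('wrist','w5.png')"
```

Request:
{"api": "move_arm", "payload": {
  "motion": [
    [[0.1,0.54,-0.25],[0,0,0.007]],
    [[0.1,0.54,-0.25],[0,0,0.007]],
    [[0.1,0.54,-0.25],[0,0,0.007]],
    [[0.1,0.54,-0.25],[0,0,0.007]],
    [[0.1,0.54,-0.25],[0,0,0.007]]
  ]
}}

```text
time: 11.5
tcp_pos: [0.4038, 0.3517, 0.1598]
eef_rot: [179.8, -44.2, 13.0]
force: [0.1, -0.6, 0.1]
finger_gap: 1.001
grasp_force: 0.0
```

```bash
python3 -c "
from h import *
snap('wrist','w6.png');print(arm.state()['tcp_pos'],arm.state()['eef_rot'])
a,b=cv2.imread('pics/w5.png'),cv2.imread('pics/w6.png')
cv2.imwrite('pics/comp4.png',np.vstack([a[:300],b[:300]]))"
```

```text
[0.4042012  0.35238448 0.15979046] [-179.90307838  -44.15587686   12.70321497]
```

View pics/comp4.png

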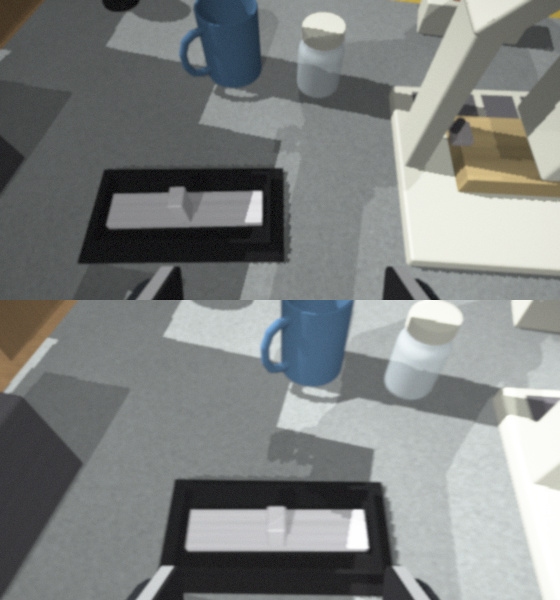

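The fin's top is at about w5 (177,191) and w6 (276,211). The bar's ends in w6 are at columns 186 and 368.

```bash
python3 -c "
from h import *
a,b=load('w5'),load('w6')
print('fin tri',tri([(a,177,191),(b,276.5,211)]),tri([(b,276.5,211),(load('top0'),151.5,209)]))
P=[onz(b,*q,.013) for q in((188,209.5),(366.5,210),(369,251),(185.5,250.5))];print(np.round(P,4),np.mean(P,0),[np.degrees(np.arctan2(-v[0],v[1])) for v in (P[0]-P[1],P[3]-P[2])],np.linalg.norm(P[0]-P[1]),np.linalg.norm(P[0]-P[3]))
print('fin top', onz(b,276.5,211,.053), onz(a,177,191,.053))
"
```

```text
fin tri [0.48806764 0.37569486 0.04640013] [0.47505985 0.36264182 0.06451356]
[[0.4863 0.465  0.013 ]
 [0.5253 0.2941 0.013 ]
 [0.4833 0.287  0.013 ]
 [0.4456 0.4525 0.013 ]] [0.48511062 0.37465875 0.013     ] [np.float64(12.855122927378915), np.float64(12.847743878631228)] 0.17532152191862477 0.04256816126536271
fin top [0.4849451  0.37484041 0.053     ] [0.48464199 0.37255653 0.053     ]
```

```bash
python3 -c "
from h import *
go((.4357,.3636,.084),12.5,45);go((.4909,.3759,.0275),12.5,45)"
```

```text
shift [ 0.1575  0.0561 -0.379 ] turn [ 0.0013 -0.0093 -0.003 ] t 11.55
shift [ 0.4335  0.1176 -0.6615] turn [ 0.0013 -0.0093 -0.003 ] t 11.55
```

Request:
{"api": "move_arm", "payload": {
  "motion": [
    [[0.1,0.05,-0.2],[0.001,-0.009,-0.003]],
    [[0.157,0.056,-0.38],[0.001,-0.009,-0.003]],
    [[0.22,0.07,-0.44],[0.001,-0.009,-0.003]],
    [[0.28,0.083,-0.5],[0.001,-0.009,-0.003]],
    [[0.34,0.096,-0.565],[0.001,-0.009,-0.003]],
    [[0.39,0.108,-0.62],[0.001,-0.009,-0.003]],
    [[0.434,0.118,-0.66],[0.001,-0.009,-0.003]],
    [[0.434,0.118,-0.66],[0.001,-0.009,-0.003]],
    [[0.434,0.118,-0.66],[0.001,-0.009,-0.003]]
  ]
}}

```text
time: 12.3
tcp_pos: [0.5139, 0.38, 0.0668]
eef_rot: [180.0, -41.1, 13.0]
force: [0.0, -0.0, 0.2]
finger_gap: 1.0
grasp_force: 0.0
```

```bash
python3 -c "
from h import *
snap('wrist','w7.png');s=arm.state();print(s['tcp_pos'],s['eef_rot'],s['force'])"
```

```text
[0.51321703 0.38005766 0.06697897] [179.99400734 -41.08597731  13.08584454] [ 0.32749742 -0.48605029  0.42422663]
```

View pics/w7.png

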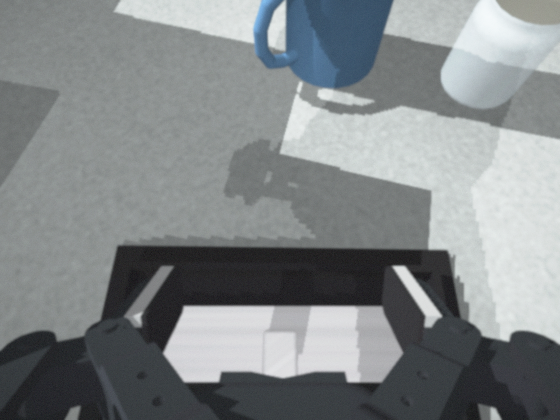

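The fin (280,355) is centred between the fingers, but the arm fell short of the commanded pose. I'll check the joints.

```bash
python3 -c "
from h import *
s=arm.state();print(np.round(s['q'],1));go((.4909,.3759,.0275),12.5,40)"
```

```text
[ 30.5  33.2 101.  -62.4  12.8 165.1]
shift [-0.1116 -0.0208 -0.1974] turn [-0.0026  0.0118 -0.0065] t 12.35
```

```bash
cat > k.py <<'E'
from h import *
from scipy.optimize import least_squares
def fk(q,p):
    h,off,L2,L3,a3,d6,s4,s6=p; q=np.radians(q)
    r=lambda ax,a:R.from_euler(ax,a)
    R1=r('z',q[0]);A=R1*r('y',q[1]);B=A*r('y',q[2]);C=B*r('z',s4*q[3])*r('y',q[4])*r('z',s6*q[5]+np.pi/2)
    P=R1.apply([0,off,h])+A.apply([0,0,L2])+B.apply([a3,0,L3])+C.apply([0,0,d6])
    return P,C
D=[([-84.9317,21.8424,74.3866,0,83.8573,-12.3367],[.16448,-.52452,.23069],[-179.916,-.019,17.405])]
E
python3 - <<'E'
from k import *
s=arm.state();D.append((s['q'],s['tcp_pos'],s['eef_rot']))
for s4 in(1,-1):
  for s6 in(1,-1):
    print(s4,s6,[ (fk(q,[.2,.1,.5,.5,0,.2,s4,s6])[1].inv()*R.from_euler('xyz',e,degrees=True)).magnitude()*57.3 for q,_,e in D])
E
```

```text
1 1 [0.0006402328874305048, 3.6310137577567004e-14]
1 -1 [24.675231876483416, 29.745818714684553]
-1 1 [0.0006402328874305048, 124.832374893001]
-1 -1 [24.675231876483416, 153.90925179094242]
```

Request:
{"api": "move_arm", "payload": {
  "motion": [
    [[-0.2,-0.1,0.2],[0,0,0]],
    [[-0.4,-0.15,0.4],[0,0,0]],
    [[-0.5,-0.2,0.6],[0,0,0]],
    [[-0.5,-0.2,0.7],[0,0.2,0]],
    [[-0.5,-0.2,0.7],[0,0.45,0]],
    [[-0.5,-0.2,0.7],[0,0.45,0]],
    [[-0.5,-0.2,0.7],[0,0.45,0]],
    [[-0.5,-0.2,0.7],[0,0.45,0]],
    [[-0.5,-0.2,0.7],[0,0.45,0]],
    [[-0.5,-0.2,0.7],[0,0.45,0]]
  ]
}}

```text
time: 13.18
tcp_pos: [0.4127, 0.3409, 0.2089]
eef_rot: [-171.2, -1.2, 10.0]
force: [-0.1, 0.2, -0.7]
finger_gap: 1.003
grasp_force: 0.0
```

```bash
python3 - <<'E'
from k import *
D.append(([30.5,33.2,101.,-62.4,12.8,165.1],[.5132,.38006,.06698],[179.994,-41.086,13.086]))
s=arm.state();D.append((s['q'],s['tcp_pos'],s['eef_rot']));print(np.round(s['q'],1),s['tcp_pos'],s['eef_rot'])
for s4 in(1,-1):
  for s6 in(1,-1):
    f=lambda x:np.concatenate([fk(q,[*x,s4,s6])[0]-t for q,t,_ in D]);r=least_squares(f,[.2,.1,.5,.5,0,.2],x_scale=.1)
    print(s4,s6,np.round(r.x,4),np.abs(r.fun).max(),[ (fk(q,[*r.x,s4,s6])[1].inv()*R.from_euler('xyz',e,degrees=True)).magnitude()*57.3 for q,_,e in D])
E
```

```text
[ 22.8  19.2  82.8   8.6  75.1 100.7] [0.41265674 0.34090615 0.20894106] [-171.24560923   -1.16176379    9.96717422]
1 1 [0.1304 0.1175 0.5365 0.351  0.103  0.2573] 1.9566346010801983e-05 [0.0006402328874305048, 0.04184964820057948, 3.280343929009034e-14]
1 -1 [0.1304 0.1175 0.5365 0.351  0.103  0.2573] 1.9566440601637147e-05 [24.675231876483416, 29.80391745791789, 158.57544196725712]
-1 1 [-1.1029  0.1156  1.3711  0.0594  0.0932 -0.1502] 0.027485610734575616 [0.0006402328874305048, 124.80714750274818, 17.140168164859652]
-1 -1 [-1.1029  0.1156  1.3711  0.0594  0.0932 -0.1502] 0.027485609239748687 [24.675231876483416, 153.94214136953318, 154.39895380812794]
```

The kinematic model fits to 0.02 mm. Next I check IK for pick and place over leans and half turns.

```bash
cat >> k.py <<'E'
PRM=[.1304,.1175,.5365,.351,.103,.2573,1,1]
lo=np.array([-178.18,-50.72,12.68,-81.47,9.98,-165.26]);hi=np.array([178.18,133.34,142.11,261.47,163.14,165.26])
def tgt(g,yaw,lean,flip=0):
    T=R.from_euler('z',yaw,degrees=True)*R.from_euler('y',-lean,degrees=True)*R.from_euler('x',180,degrees=True)*R.from_euler('z',180*flip,degrees=True)
    return np.array(g)+T.apply([0,0,.0187]),T
def ik(P,T,seeds):
    out=[]
    for s in seeds:
        def f(q):
            p,C=fk(q,PRM);return np.concatenate([(p-P)*5,(C.inv()*T).as_rotvec()])
        r=least_squares(f,np.clip(s,lo+.5,hi-.5),bounds=(lo,hi))
        if np.abs(r.fun).max()<1e-3 and not any(np.abs(r.x-o).max()<1 for o in out): out.append(r.x)
    return out
E
python3 - <<'E'
from k import *
b=np.radians(7.82);d=np.array([np.cos(b),np.sin(b)])
pl=np.array([.5755,.0035])-.028*d
for nm,g,yaw in (('pick',(.478,.373,.041),12.5),('place',(*pl,.056),7.82),('over',(*(pl-.03*d),.086),7.82)):
  for lean in(35,40,45):
    for fl in(0,1):
      S=[[a,30,100,q4,25,q6] for a in [30 if nm=='pick' else -5] for q4 in(-60,0,60,120,180,240) for q6 in(-100,0,100)]
      for q in ik(*tgt(g,yaw,lean,fl),S): print(nm,lean,fl,np.round(q,1))
E
```

```text
pick 35 0 [ 30.9  35.7 102.2 -51.4  13.4 155.9]
pick 35 1 [ 30.9  35.7 102.2 -51.4  13.4 -24.1]
pick 45 0 [  32.2   37.5  107.3  240.1   16.  -134.9]
pick 45 1 [ 32.2  37.5 107.3 240.1  16.   45.1]
place 35 0 [-19.2  30.1 113.3  73.3  15.8  -5.3]
place 40 0 [-20.3  31.  116.4 102.3  18.1 -35.2]
place 40 1 [-20.3  31.  116.4 102.3  18.1 144.8]
place 45 0 [-21.4  32.5 119.4 121.4  23.9 -55.4]
place 45 1 [-21.4  32.5 119.4 121.4  23.9 124.6]
over 35 0 [-21.3  24.5 116.3  65.1  17.9   1.5]
over 40 0 [-22.6  25.4 119.5  92.2  19.  -26.6]
over 40 1 [-22.6  25.4 119.5  92.2  19.  153.4]
over 45 0 [-24.   26.8 122.6 113.   23.9 -48.5]
over 45 1 [-24.   26.8 122.6 113.   23.9 131.5]
```

```bash
cat >> k.py <<'E'
def path(q,W,n=12):
    "W: list of (grasp pos,yaw,lean); continuation IK"
    for (g0,y0,l0),(g1,y1,l1) in zip(W,W[1:]):
        m=99
        for t in np.linspace(0,1,n+1)[1:]:
            P,T=tgt(np.array(g0)+t*(np.array(g1)-g0),y0+t*(y1-y0),l0+t*(l1-l0))
            def f(x):
                p,C=fk(x,PRM);return np.concatenate([(p-P)*5,(C.inv()*T).as_rotvec(),.0005*np.radians(x-q)])
            r=least_squares(f,np.clip(q,lo+.01,hi-.01),bounds=(lo,hi));e=np.abs(r.fun[:6]).max()
            st=np.abs(r.x-q).max();q=r.x;m=min(m,q[4])
            if e>3e-3 or st>25: print('  bad t',round(t,2),e,round(st,1))
        print((np.round(g1,3),y1,l1),np.round(q,1),'minq5',round(m,1))
    return q
E
python3 - <<'E'
from k import *
q=arm.state()['q']
b=np.radians(7.82);d=np.array([np.cos(b),np.sin(b),0]);o=np.array([.5755,.0035,0])-.031*d
G=(.40,.34,.2);p=np.radians(12.5);pk=np.array([.475,.372,.041]);dp=np.array([np.cos(p),np.sin(p),0])
for Y,Lm in((60,55),(50,60)):
    print(Y,Lm);qq=path(q,[(G,10,0),(G,Y,0),(G,Y,Lm),(G,12.5,Lm),(pk-.08*dp+[0,0,.08],12.5,50),(pk,12.5,45),(pk+[0,0,.07],12.5,45),((.37,.30,.2),12.5,55),((.37,.15,.2),12.5,55),((.37,0,.2),8,50),(o-.05*d+[0,0,.1],7.82,45),(o+[0,0,.056],7.82,45)])
E
```

```text
60 55
(array([0.4 , 0.34, 0.2 ]), 60, 0) [27.4 21.8 83.2 -0.  75.1 57.4] minq5 75.1
(array([0.4 , 0.34, 0.2 ]), 60, 55) [  9.7  14.7 117.6  83.5  39.4 -26.2] minq5 36.9
  bad t 0.67 0.014941682184117335 30.9
  bad t 0.75 0.01129599615547401 35.2
  bad t 0.83 1.577082752314833e-06 27.4
(array([0.4 , 0.34, 0.2 ]), 12.5, 55) [  36.1   16.1  115.2  258.8   19.5 -154.1] minq5 10.0
(array([0.397, 0.355, 0.121]), 12.5, 50) [  37.4   25.5  116.6  244.5   21.  -136.3] minq5 19.6
(array([0.475, 0.372, 0.041]), 12.5, 45) [  32.3   37.4  107.8  239.3   16.2 -134. ] minq5 16.2
  bad t 0.67 0.0066061456700934156 0.6
  bad t 0.75 0.013440840227897695 0.6
  bad t 0.83 0.020349909670470057 0.6
  bad t 0.92 0.02733196755689079 0.6
  bad t 1.0 0.03438560671089197 0.6
(array([0.475, 0.372, 0.111]), 12.5, 45) [  32.    29.7  106.8  261.5   13.4 -157.7] minq5 13.4
  bad t 0.08 0.025876903447440633 1.4
  bad t 0.17 0.01787184136523773 1.4
  bad t 0.25 0.0103818493743463 1.5
  bad t 0.33 0.0034186533370773736 1.5
(array([0.37, 0.3 , 0.2 ]), 12.5, 55) [  33.2   11.9  122.2  247.1   18.3 -143.8] minq5 13.8
(a
[... 991 characters left out ...]
.6
(array([0.475, 0.372, 0.111]), 12.5, 45) [  32.    29.7  106.8  261.5   13.4 -157.7] minq5 13.4
  bad t 0.08 0.025876902064637223 1.4
  bad t 0.17 0.017871841025579937 1.4
  bad t 0.25 0.010381849685763549 1.5
  bad t 0.33 0.003418653406517154 1.5
(array([0.37, 0.3 , 0.2 ]), 12.5, 55) [  33.2   11.9  122.2  247.1   18.3 -143.8] minq5 13.8
(array([0.37, 0.15, 0.2 ]), 12.5, 55) [ -3.2   1.6 136.5 132.5  17.5 -53. ] minq5 12.3
(array([0.37, 0.  , 0.2 ]), 8, 50) [-45.7  -4.4 136.5  74.4  39.9 -21.2] minq5 18.6
(array([ 0.495, -0.008,  0.1  ]), 7.82, 45) [-26.2  23.5 125.3 108.9  24.7 -46.1] minq5 24.7
(array([ 0.545, -0.001,  0.056]), 7.82, 45) [-21.7  32.4 119.9 121.8  24.2 -56. ] minq5 24.2
```

```bash
cat >> k.py <<'E'
def gg(g,yaw,lean):
    go(tgt(g,yaw,lean)[0],yaw,lean)
E
python3 -c "
from k import *
gg((.40,.34,.2),50,0)
a=np.radians(50);print(-60/90*np.array([-np.sin(a),np.cos(a)]),(tgt((0,0,0),50,60)[0]-tgt((0,0,0),50,0)[0])/.2)"
```

```text
shift [-0.0633 -0.0045 -0.1382] turn [-0.0925 -0.0382  0.4429] t 13.18
[ 0.5106963  -0.42852507] [0.05204868 0.0620292  0.04675   ]
```

Request:
{"api": "move_arm", "payload": {
  "motion": [
    [[-0.06,0,-0.14],[-0.092,-0.038,0.443]],
    [[-0.06,0,-0.14],[-0.092,-0.038,0.443]],
    [[-0.06,0,-0.14],[-0.092,-0.038,0.443]],
    [[-0.06,0,-0.14],[-0.092,-0.038,0.443]],
    [[-0.06,0,-0.14],[-0.092,-0.038,0.443]],
    [[-0.06,0,-0.14],[-0.092,-0.038,0.443]],
    [[-0.06,0,-0.14],[-0.092,-0.038,0.443]],
    [[-0.06,0,-0.14],[-0.092,-0.038,0.443]]
  ]
}}

```text
time: 13.85
tcp_pos: [0.4002, 0.3409, 0.1795]
eef_rot: [179.9, -0.3, 49.9]
force: [0.2, 0.1, -0.1]
finger_gap: 1.0
grasp_force: 0.0
```

Request:
{"api": "move_arm", "payload": {
  "motion": [
    [[0.05,0.06,0.05],[0.511,-0.429,0]],
    [[0.05,0.06,0.05],[0.511,-0.429,0]],
    [[0.05,0.06,0.05],[0.511,-0.429,0]],
    [[0.05,0.06,0.05],[0.511,-0.429,0]],
    [[0.05,0.06,0.05],[0.511,-0.429,0]],
    [[0.05,0.06,0.05],[0.511,-0.429,0]],
    [[0.05,0.06,0.05],[0.511,-0.429,0]],
    [[0.05,0.06,0.05],[0.511,-0.429,0]],
    [[0.05,0.06,0.05],[0.511,-0.429,0]],
    [[0.05,0.06,0.05],[0.511,-0.429,0]],
    [[0.05,0.06,0.05],[0.511,-0.429,0]],
    [[0.05,0.06,0.05],[0.511,-0.429,0]]
  ]
}}

```text
time: 14.85
tcp_pos: [0.4078, 0.3566, 0.189]
eef_rot: [-178.2, -57.7, 49.4]
force: [0.1, 0.1, -0.1]
finger_gap: 1.0
grasp_force: 0.0
```

```bash
python3 -c "
from k import *
s=arm.state();print(np.round(s['q'],1),s['tcp_pos'],s['eef_rot']);gg((.40,.34,.2),12.5,60)"
```

```text
[ 13.5  14.8 120.9 101.2  32.1 -34.7] [0.40775534 0.35658788 0.18895738] [-178.16672641  -57.70693263   49.38097326]
shift [ 0.0403 -0.0654  0.0085] turn [ 0.0041 -0.0278 -0.4272] t 14.85
```

Request:
{"api": "move_arm", "payload": {
  "motion": [
    [[0.003,-0.005,0.001],[0,-0.028,-0.036]],
    [[0.007,-0.011,0.001],[0,-0.028,-0.071]],
    [[0.01,-0.016,0.002],[0,-0.028,-0.107]],
    [[0.013,-0.022,0.003],[0,-0.028,-0.142]],
    [[0.017,-0.027,0.004],[0,-0.028,-0.178]],
    [[0.02,-0.033,0.004],[0,-0.028,-0.214]],
    [[0.023,-0.038,0.005],[0,-0.028,-0.249]],
    [[0.027,-0.044,0.006],[0,-0.028,-0.285]],
    [[0.03,-0.049,0.006],[0,-0.028,-0.32]],
    [[0.033,-0.055,0.007],[0,-0.028,-0.356]],
    [[0.037,-0.06,0.008],[0,-0.028,-0.392]],
    [[0.04,-0.065,0.008],[0.004,-0.028,-0.427]]
  ]
}}

```text
time: 15.85
tcp_pos: [0.4178, 0.3469, 0.1943]
eef_rot: [-180.0, -60.8, 17.9]
force: [-0.1, 0.4, 0.2]
finger_gap: 0.999
grasp_force: 0.0
```

```bash
python3 -c "
from k import *
s=arm.state();print(np.round(s['q'],1),s['tcp_pos'],s['eef_rot']);gg((.40,.34,.2),12.5,60)"
```

```text
[  33.8   16.8  119.4  221.6   21.  -121.8] [0.41779942 0.34693361 0.19433609] [-179.99126752  -60.80797648   17.93597115]
shift [-0.0099 -0.0171 -0.0184] turn [-0.0024  0.0087 -0.0605] t 15.85
```

```bash
python3 -c "
from k import *
c=load('w7');print(onz(c,280.5,340,.053),onz(c,280.5,350,.053)); P=[onz(c,*q,.013) for q in ((184,306),(389,307))];print(P, np.mean(P,0),np.degrees(np.arctan2(P[1][0]-P[0][0],P[0][1]-P[1][1])),np.linalg.norm(P[0]-P[1]))
gg((.397,.355,.121),12.5,50)
print((tgt((.475,.372,.041),12.5,45)[0]-tgt((.397,.355,.121),12.5,50)[0])/.2)"
```

```text
[0.48605804 0.37388022 0.053     ] [0.48194804 0.37291256 0.053     ]
[array([0.49332272, 0.43450252, 0.013     ]), array([0.52025556, 0.31628208, 0.013     ])] [0.50678914 0.3753923  0.013     ] 12.834012072922 0.12124953983459262
shift [-0.0341  0.0558 -0.4268] turn [-0.0316  0.1159 -0.0603] t 15.85
[ 0.38461995  0.08380727 -0.40601384]
```

Request:
{"api": "move_arm", "payload": {
  "motion": [
    [[-0.03,0.05,-0.15],[-0.032,0.116,-0.06]],
    [[-0.03,0.055,-0.3],[-0.032,0.116,-0.06]],
    [[-0.034,0.056,-0.427],[-0.032,0.116,-0.06]],
    [[-0.034,0.056,-0.427],[-0.032,0.116,-0.06]],
    [[-0.034,0.056,-0.427],[-0.032,0.116,-0.06]],
    [[-0.034,0.056,-0.427],[-0.032,0.116,-0.06]]
  ]
}}

```text
time: 16.35
tcp_pos: [0.411, 0.3586, 0.1087]
eef_rot: [179.8, -50.0, 12.9]
force: [0.5, -0.5, 0.5]
finger_gap: 1.0
grasp_force: 0.0
```

```bash
python3 -c "
from k import *
s=arm.state();print(np.round(s['q'],1),s['tcp_pos'],s['eef_rot']);gg((.476,.3722,.041),12.7,45)"
```

```text
[  37.4   25.6  116.7  244.1   20.9 -136.1] [0.41101801 0.35856399 0.10867747] [179.8490822  -49.97171839  12.8933004 ]
shift [ 0.3894  0.0827 -0.4045] turn [-0.0111  0.0541 -0.0009] t 16.35
```

Request:
{"api": "move_arm", "payload": {
  "motion": [
    [[0.05,0.01,-0.055],[-0.002,0.01,0]],
    [[0.11,0.023,-0.115],[-0.004,0.018,0]],
    [[0.17,0.036,-0.177],[-0.005,0.025,0]],
    [[0.23,0.049,-0.24],[-0.007,0.034,0]],
    [[0.29,0.062,-0.302],[-0.008,0.042,0]],
    [[0.34,0.073,-0.354],[-0.01,0.05,0]],
    [[0.38,0.081,-0.395],[-0.011,0.054,0]],
    [[0.389,0.083,-0.4045],[-0.011,0.054,-0.001]],
    [[0.389,0.083,-0.4045],[-0.011,0.054,-0.001]]
  ]
}}

```text
time: 17.1
tcp_pos: [0.4892, 0.3752, 0.0281]
eef_rot: [180.0, -45.1, 12.7]
force: [-0.2, 0.4, 0.2]
finger_gap: 1.002
grasp_force: 0.0
```

```bash
python3 -c "
from k import *
s=arm.state();print(np.round(s['q'],1),s['tcp_pos'],s['eef_rot'],s['force']);gg((.476,.3722,.041),12.7,45)"
```

```text
[  32.2   37.4  107.8  238.6   16.1 -133.5] [0.48922322 0.37523758 0.02814001] [179.99372087 -45.07913053  12.710906  ] [-0.17180263  0.35157919  0.22749005]
shift [-0.0016 -0.0007 -0.0018] turn [-0.0001  0.0009 -0.0001] t 17.1
```

Right on target. Close and lift.

Request:
{"api": "move_arm", "payload": {
  "motion": [
    [[0,0,0],[0,0,0]],
    [[0,0,0],[0,0,0]],
    [[0,0,0],[0,0,0]],
    [[0,0,0],[0,0,0]],
    [[0,0,0],[0,0,0]],
    [[0,0,0],[0,0,0]],
    [[0,0,0],[0,0,0]],
    [[0,0,0],[0,0,0]],
    [[0,0,0],[0,0,0]]
  ],
  "jaw": 1,
  "force": 90
}}

```text
time: 17.85
tcp_pos: [0.4887, 0.3756, 0.028]
eef_rot: [180.0, -45.1, 12.8]
force: [-3.3, -0.5, 5.7]
finger_gap: 0.169
grasp_force: 88.5
```

Request:
{"api": "move_arm", "payload": {
  "motion": [
    [[0,0,0.03],[0,0,0]],
    [[0,0,0.06],[0,0,0]],
    [[0,0,0.1],[0,0,0]],
    [[0,0,0.14],[0,0,0]],
    [[0,0,0.18],[0,0,0]],
    [[0,0,0.2],[0,0,0]],
    [[0,0,0.2],[0,0,0]]
  ]
}}

```text
time: 18.43
tcp_pos: [0.4888, 0.3755, 0.068]
eef_rot: [180.0, -45.0, 12.8]
force: [0.3, -0.1, -2.7]
finger_gap: 0.169
grasp_force: 87.7
```

```bash
python3 - <<'E'
from k import *
s=arm.state();print(np.round(s['q'],1),s['tcp_pos'],s['eef_rot'],s['force'],s['grasp_force'])
snap('wrist','w8.png')
b=np.radians(7.82);d=np.array([np.cos(b),np.sin(b),0]);o=np.array([.5755,.0035,0])-.031*d
T=R.from_euler('xyz',s['eef_rot'],degrees=True);g=s['tcp_pos']-T.apply([0,0,.0187])
path(s['q'],[(g,12.7,45),((.40,.35,.13),12.7,52),((.37,.30,.2),12.5,55),((.37,.15,.2),12.5,55),((.37,0,.2),8,50),(o-.05*d+[0,0,.1],7.82,45),(o+[0,0,.056],7.82,45)])
gg((.40,.35,.13),12.7,52);gg((.37,.3,.2),12.5,55)
E
```

```text
[  32.3   32.6  106.4  260.4   13.9 -156. ] [0.48882794 0.3755247  0.06803407] [179.99719787 -45.03964192  12.7609239 ] [ 0.32578787 -0.13607913 -2.72942591] 87.74350047111511
(array([0.4 , 0.35, 0.13]), 12.7, 52) [  36.8   24.8  117.5  239.2   22.  -131.8] minq5 14.4
(array([0.37, 0.3 , 0.2 ]), 12.5, 55) [  33.2   11.9  122.2  247.1   18.3 -143.8] minq5 18.3
(array([0.37, 0.15, 0.2 ]), 12.5, 55) [ -3.2   1.6 136.5 132.5  17.5 -53. ] minq5 12.3
(array([0.37, 0.  , 0.2 ]), 8, 50) [-45.7  -4.4 136.5  74.4  39.9 -21.2] minq5 18.6
(array([ 0.495, -0.008,  0.1  ]), 7.82, 45) [-26.2  23.5 125.3 108.9  24.7 -46.1] minq5 24.7
(array([ 0.545, -0.001,  0.056]), 7.82, 45) [-21.7  32.4 119.9 121.8  24.2 -56. ] minq5 24.2
shift [-0.3716 -0.1109  0.2548] turn [ 0.0172 -0.0758 -0.0006] t 18.48
shift [-0.5187 -0.3606  0.6087] turn [ 0.0244 -0.1083 -0.0028] t 18.48
```

Request:
{"api": "move_arm", "payload": {
  "motion": [
    [[-0.05,-0.02,0.06],[0.004,-0.02,0]],
    [[-0.12,-0.04,0.1],[0.008,-0.038,0]],
    [[-0.2,-0.06,0.15],[0.012,-0.055,0]],
    [[-0.28,-0.085,0.2],[0.015,-0.065,0]],
    [[-0.37,-0.11,0.255],[0.017,-0.076,0]],
    [[-0.41,-0.17,0.35],[0.02,-0.085,0]],
    [[-0.44,-0.23,0.44],[0.022,-0.095,-0.001]],
    [[-0.48,-0.3,0.53],[0.023,-0.1,-0.002]],
    [[-0.52,-0.36,0.61],[0.024,-0.108,-0.003]],
    [[-0.52,-0.36,0.61],[0.024,-0.108,-0.003]],
    [[-0.52,-0.36,0.61],[0.024,-0.108,-0.003]]
  ]
}}

```text
time: 19.4
tcp_pos: [0.3847, 0.3033, 0.1898]
eef_rot: [180.0, -55.0, 12.5]
force: [0.6, -0.3, -2.8]
finger_gap: 0.172
grasp_force: 88.4
```

Request:
{"api": "move_arm", "payload": {
  "motion": [
    [[0,-0.07,0],[0,0,0]],
    [[0,-0.14,0],[0,0,0]],
    [[0,-0.21,0],[0,0,0]],
    [[0,-0.28,0],[0,0,0]],
    [[0,-0.35,0],[0,0,0]],
    [[0,-0.42,0],[0,0,0]],
    [[0,-0.49,0],[0,0,0]],
    [[0,-0.56,0],[0,0,0]],
    [[0,-0.63,0],[0,0,0]],
    [[0,-0.7,0],[0,0,0]],
    [[0,-0.75,0],[0,0,0]],
    [[0,-0.75,0],[0,0,0]]
  ]
}}

```text
time: 20.4
tcp_pos: [0.3856, 0.1548, 0.1889]
eef_rot: [180.0, -54.9, 12.5]
force: [0.9, -0.4, -1.6]
finger_gap: 0.165
grasp_force: 88.4
```

```bash
python3 -c "
from k import *
s=arm.state();print(np.round(s['q'],1),s['tcp_pos'],s['eef_rot'],s['force']);gg((.37,.15,.2),12.5,55);gg((.37,0,.2),8,50)"
```

```text
[ -2.7   1.8 136.3 133.4  17.2 -53.6] [0.38562832 0.15475342 0.18891002] [179.98882327 -54.89082478  12.53819576] [ 0.86546049 -0.35896024 -1.63996515]
shift [-0.0034 -0.0072  0.0018] turn [ 0.0003 -0.0012 -0.0003] t 20.4
shift [-0.0072 -0.7638 -0.0047] turn [-0.0096  0.0535 -0.0503] t 20.4
```

Request:
{"api": "move_arm", "payload": {
  "motion": [
    [[0,-0.07,0],[-0.001,0.005,-0.005]],
    [[0,-0.14,0],[-0.002,0.01,-0.009]],
    [[0,-0.21,0],[-0.003,0.015,-0.014]],
    [[0,-0.28,0],[-0.004,0.02,-0.018]],
    [[0,-0.35,0],[-0.005,0.025,-0.023]],
    [[0,-0.42,0],[-0.005,0.03,-0.028]],
    [[0,-0.49,0],[-0.006,0.034,-0.032]],
    [[0,-0.56,0],[-0.007,0.039,-0.037]],
    [[0,-0.63,0],[-0.008,0.044,-0.041]],
    [[0,-0.7,0],[-0.009,0.049,-0.046]],
    [[-0.007,-0.764,0],[-0.01,0.053,-0.05]],
    [[-0.007,-0.764,0],[-0.01,0.053,-0.05]]
  ]
}}

```text
time: 21.4
tcp_pos: [0.3845, -0.0001, 0.1896]
eef_rot: [179.9, -50.1, 7.9]
force: [0.8, -0.6, -3.0]
finger_gap: 0.171
grasp_force: 88.5
```

```bash
python3 -c "
from k import *
b=np.radians(7.82);d=np.array([np.cos(b),np.sin(b),0]);o=np.array([.5755,.0035,0])-.031*d
s=arm.state();print(np.round(s['q'],1),s['tcp_pos'],s['eef_rot'],s['force']);gg(o-.05*d+[0,0,.096],7.82,45)"
```

```text
[-46.2  -4.5 136.4  74.1  40.2 -21. ] [ 3.84490851e-01 -1.28498374e-04  1.89606978e-01] [179.92634213 -50.10134533   7.88337561] [ 0.81320147 -0.63970053 -3.00270204]
shift [ 0.6193 -0.028  -0.5341] turn [-0.0072  0.0562 -0.0001] t 21.4
```

Request:
{"api": "move_arm", "payload": {
  "motion": [
    [[0.08,-0.004,-0.08],[-0.001,0.01,0]],
    [[0.16,-0.008,-0.16],[-0.002,0.018,0]],
    [[0.25,-0.012,-0.23],[-0.003,0.026,0]],
    [[0.33,-0.015,-0.3],[-0.004,0.034,0]],
    [[0.41,-0.019,-0.37],[-0.005,0.042,0]],
    [[0.49,-0.023,-0.44],[-0.006,0.05,0]],
    [[0.56,-0.026,-0.5],[-0.007,0.056,0]],
    [[0.619,-0.028,-0.534],[-0.007,0.056,0]],
    [[0.619,-0.028,-0.534],[-0.007,0.056,0]],
    [[0.619,-0.028,-0.534],[-0.007,0.056,0]]
  ]
}}

```text
time: 22.23
tcp_pos: [0.5074, -0.0024, 0.082]
eef_rot: [-179.9, -45.0, 8.0]
force: [-0.2, 0.1, -1.4]
finger_gap: 0.171
grasp_force: 88.4
```

```bash
python3 -c "
from k import *
b=np.radians(7.82);d=np.array([np.cos(b),np.sin(b),0]);o=np.array([.5755,.0035,0])-.031*d
s=arm.state();print(np.round(s['q'],1),s['tcp_pos'],s['eef_rot'],s['force']);gg(o-.012*d+[0,0,.059],7.82,45);snap('wrist','w9.png')"
```

```text
[-25.9  24.3 125.8 111.5  25.2 -48.9] [ 0.50743013 -0.00243779  0.08203518] [-179.91515261  -45.00268215    8.00702056] [-0.17013675  0.11026549 -1.43520685]
shift [ 0.1928  0.0094 -0.1813] turn [-0.0007 -0.0001 -0.0027] t 22.23
```

View pics/w9.png

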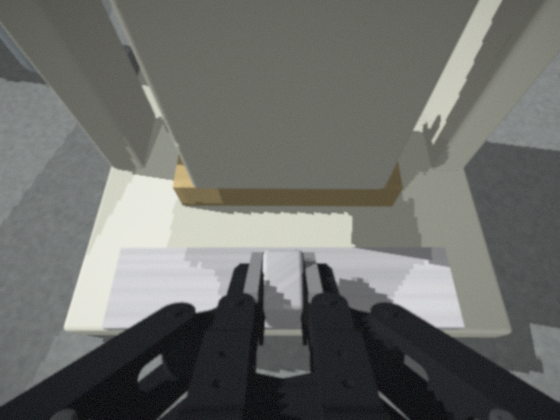

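Working edge runs (119,247)–(448,248), parallel to the blank's foot (182,204)–(400,206).

```bash
python3 -c "
from k import *
c=load('w9');A,B=[onz(c,*p,.0669) for p in((119,247),(448,248))];m=(A+B)/2;print(A,B,m,np.linalg.norm(A-B),np.degrees(np.arctan2(B[0]-A[0],A[1]-B[1])))
C,D=[onz(c,*p,.02) for p in((182,204),(400,206))];n=(C+D)/2;print(C,D,n,np.linalg.norm(C-D),np.degrees(np.arctan2(D[0]-C[0],C[1]-D[1])))
b=np.radians(7.82);R2=np.array([[np.cos(b),np.sin(b)],[-np.sin(b),np.cos(b)]])
print('edge in blank frame',R2@(m[:2]-[.5755,.0035]),R2@(m-n)[:2])
s=arm.state();print('tcp in blank',R2@(s['tcp_pos'][:2]-[.5755,.0035]))"
```

```text
[0.51323556 0.08401392 0.0669    ] [ 0.53679695 -0.08551731  0.0669    ] [ 0.52501625 -0.00075169  0.0669    ] 0.1711606727780203 7.9122623370351
[0.56561609 0.07799561 0.02      ] [ 0.58584505 -0.07591187  0.02      ] [0.57573057 0.00104187 0.02      ] 0.15523119620409334 7.4877958697276545
edge in blank frame [-0.05059276  0.00265674] [-0.05048673  0.00512338]
tcp in blank [-0.06863084  0.0032791 ]
```

Request:
{"api": "move_arm", "payload": {
  "motion": [
    [[0.03,0.002,-0.05],[0,0,0]],
    [[0.06,0.003,-0.09],[0,0,0]],
    [[0.1,0.006,-0.12],[0,0,0]],
    [[0.14,0.008,-0.14],[0,0,0]],
    [[0.17,0.01,-0.15],[0,0,0]],
    [[0.19,0.011,-0.16],[0,0,0]],
    [[0.19,0.011,-0.17],[0,0,0]],
    [[0.19,0.011,-0.18],[0,0,0]],
    [[0.19,0.011,-0.185],[0,0,0]],
    [[0.19,0.011,-0.185],[0,0,0]]
  ]
}}

```text
time: 23.12
tcp_pos: [0.5454, -0.0012, 0.0461]
eef_rot: [180.0, -45.1, 8.0]
force: [0.2, 0.7, -3.1]
finger_gap: 0.174
grasp_force: 88.7
```

Request:
{"api": "move_arm", "payload": {
  "motion": [
    [[0,0,-0.004],[0,0,0]],
    [[0,0,-0.008],[0,0,0]],
    [[0,0,-0.008],[0,0,0]]
  ]
}}

```text
time: 23.37
tcp_pos: [0.5456, -0.0013, 0.0446]
eef_rot: [179.9, -45.2, 8.0]
force: [-0.8, 0.5, -3.1]
finger_gap: 0.171
grasp_force: 88.7
```

Request:
{"api": "move_arm", "payload": {
  "motion": [
    [[0,0,-0.003],[0,0,0]],
    [[0,0,-0.006],[0,0,0]],
    [[0,0,-0.009],[0,0,0]],
    [[0,0,-0.009],[0,0,0]],
    [[0,0,-0.009],[0,0,0]]
  ]
}}

```text
time: 23.78
tcp_pos: [0.5458, -0.0013, 0.0431]
eef_rot: [179.9, -45.2, 8.0]
force: [-1.0, -0.1, -0.3]
finger_gap: 0.17
grasp_force: 89.2
```

Request:
{"api": "move_arm", "payload": {
  "motion": [
    [[0.01,0.0014,0],[0,0,0]],
    [[0.02,0.0027,0],[0,0,0]],
    [[0.03,0.004,0],[0,0,0]],
    [[0.038,0.0052,0],[0,0,0]],
    [[0.045,0.006,0],[0,0,0]],
    [[0.045,0.006,0],[0,0,0]]
  ]
}}

```text
time: 24.28
tcp_pos: [0.5551, 0.0, 0.0431]
eef_rot: [179.9, -45.2, 8.0]
force: [-1.8, -0.1, 2.3]
finger_gap: 0.171
grasp_force: 89.3
```

Request:
{"api": "move_arm", "payload": {
  "motion": [
    [[0.003,0,0],[0,0,0]],
    [[0.006,0.001,0],[0,0,0]],
    [[0.0075,0.001,0],[0,0,0]],
    [[0.0075,0.001,0],[0,0,0]]
  ]
}}

```text
time: 24.62
tcp_pos: [0.5562, 0.0002, 0.043]
eef_rot: [179.9, -45.2, 8.0]
force: [-5.8, -0.7, 6.0]
finger_gap: 0.168
grasp_force: 90.0
```

Request:
{"api": "move_arm", "payload": {
  "motion": [
    [[0.0025,0,0.001],[0,0,0]],
    [[0.005,0.001,0.001],[0,0,0]],
    [[0.005,0.001,0.001],[0,0,0]],
    [[0.005,0.001,0.001],[0,0,0]]
  ]
}}

```text
time: 24.95
tcp_pos: [0.5571, 0.0003, 0.043]
eef_rot: [179.9, -45.1, 8.0]
force: [-5.0, -0.8, 3.5]
finger_gap: 0.168
grasp_force: 89.7
```

```bash
python3 -c "
from k import *
s=arm.state();print(s['tcp_pos'],s['eef_rot'],s['force'],s['moment']);snap('wrist','w10.png');
im=cv2.imread('pics/w10.png')[150:300];cv2.imwrite('pics/w10c.png',cv2.resize(im[:,80:480],None,fx=2,fy=2,interpolation=cv2.INTER_CUBIC))"
```

```text
[5.57117222e-01 3.07747177e-04 4.30330470e-02] [179.94627072 -45.14387196   7.99632437] [-5.03316041 -0.81533097  3.45647003] [-0.07707007  0.51068669 -0.12995761]
```

View pics/w10c.png

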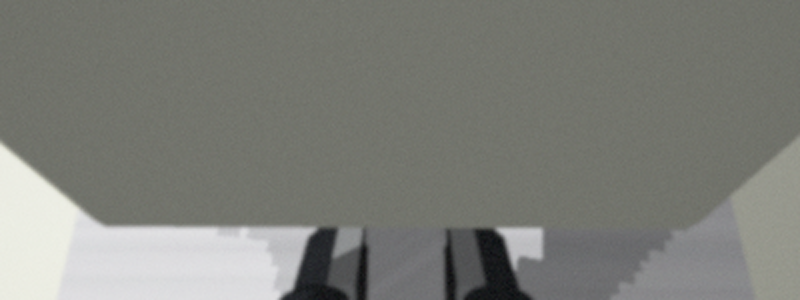

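Request:
{"api": "move_arm", "payload": {
  "motion": [
    [[0.002,0,0.001],[0,0,0]],
    [[0.004,0,0.002],[0,0,0]],
    [[0.004,0,0.002],[0,0,0]],
    [[0.004,0,0.002],[0,0,0]]
  ]
}}

```text
time: 25.33
tcp_pos: [0.5573, 0.0004, 0.0431]
eef_rot: [180.0, -45.1, 8.0]
force: [-7.8, -1.1, 3.0]
finger_gap: 0.168
grasp_force: 89.9
```

Request:
{"api": "move_arm", "payload": {
  "motion": [
    [[0,0,0],[0,0,0]],
    [[0,0,0],[0,0,0]],
    [[0,0,0],[0,0,0]],
    [[0,0,0],[0,0,0]],
    [[0,0,0],[0,0,0]],
    [[0,0,0],[0,0,0]]
  ],
  "jaw": 0.35
}}

```text
time: 25.83
tcp_pos: [0.5582, 0.0003, 0.0435]
eef_rot: [179.9, -45.2, 8.0]
force: [0.3, 0.4, 0.9]
finger_gap: 0.652
grasp_force: 0.0
```

Request:
{"api": "move_arm", "payload": {
  "motion": [
    [[-0.03,-0.004,0.03],[0,0,0]],
    [[-0.08,-0.011,0.08],[0,0,0]],
    [[-0.16,-0.022,0.16],[0,0,0]],
    [[-0.27,-0.037,0.24],[0,0,0]],
    [[-0.4,-0.055,0.3],[0,0,0]],
    [[-0.55,-0.075,0.35],[0,0,0]],
    [[-0.7,-0.09,0.4],[0,0,0]],
    [[-0.75,-0.1,0.4],[0,0,0]],
    [[-0.75,-0.1,0.4],[0,0,0]]
  ]
}}

```text
time: 26.58
tcp_pos: [0.4066, -0.0199, 0.1239]
eef_rot: [179.9, -45.2, 7.9]
force: [0.2, -0.4, -0.4]
finger_gap: 0.649
grasp_force: 0.0
```

```bash
python3 -c "
from k import *
s=arm.state();print(s['tcp_pos'],s['eef_rot'],s['force'],np.round(s['q'],1));snap('wrist','w11.png')"
```

```text
[ 0.40660774 -0.01986321  0.12386741] [179.90406807 -45.17299115   7.90715172] [ 0.20706572 -0.42961235 -0.39016374] [-41.9  10.8 137.4  91.9  32.7 -42.1]
```

View pics/w11.png

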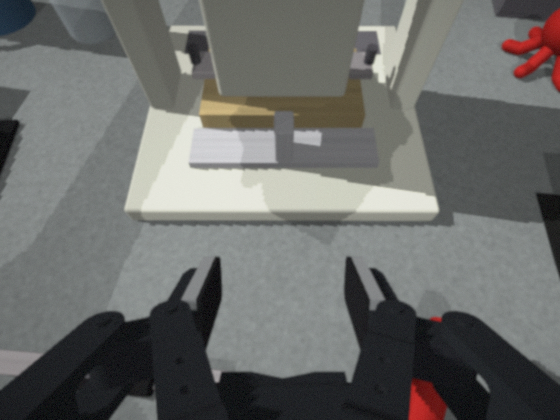

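The bar lies against the plywood with no bed visible between them (edge ≈(192,129)–(376,129)). A quick numeric check follows.

```bash
python3 -c "
from k import *
c=load('w11');b=np.radians(7.82)
im=cv2.cvtColor(cv2.imread('pics/w11.png'),cv2.COLOR_BGR2HSV)[:,:,1].astype(float)
us=[u for u in list(range(206,268))+list(range(300,358))];o=[]
for u in us:
    d=-np.diff(im[118:140,u]);o.append(118+d.argmax()+.5)
p=np.polyfit(us,o,1);r=abs(np.array(o)-np.polyval(p,us));k=r<1.5;p=np.polyfit(np.array(us)[k],np.array(o)[k],1)
R2=np.array([[np.cos(b),np.sin(b)],[-np.sin(b),np.cos(b)]])
for u in(192,375):
    P=onz(c,u,np.polyval(p,u),.028);print(u,np.polyval(p,u),R2@(P[:2]-[.5755,.0035]))
print(k.sum(),len(us))"
```

```text
192 127.45831007556454 [-0.00089798  0.08462998]
375 127.09839163613054 [-9.9915910e-05 -8.7481669e-02]
120 120
```

Both ends are within 1 mm of flush, and the bar is centred to about 1.5 mm. I'm handing in.

```bash
python3 -c "
from rig import arm
print(arm.finish_job())"
```

```text
the job is handed in; nothing more can be done
None
```

I handed the job in at about 27 s of the 72 s allowed. The lid stands upright on the cutting mat. The straightedge lies flat on the router's bed, within 1 mm of flush with the blank's front edge and about 1.5 mm off centre by the wrist camera. I never measured the force on the spindle head directly; the whole-wrist reading was at most about 8 N, during the push against the blank. The hand-in gave no verdict.

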